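# Find the release notch in a battery pack's rim and press the catch

## Robot

A 6-joint arm with a two-finger parallel gripper is mounted at the origin on the work surface. World frame = base frame: x ahead of the robot, y to its left, z up, the work surface at z = 0. Lengths are in m, angles in degrees, forces in N, time in s.
With the tool pointing down it reaches from about 0.25 to 0.725 m from the base axis. Payload 9.7 kg.
Tool frame: the origin (TCP) lies midway between the tips of the shut fingers; the grasp point (between the pads) lies 19 mm behind it (bot.hold_point_z is the distance from the TCP to the grasp point, in m); z points along the fingers, y is the line along which they close (so a half turn about z gives the same grasp; the last joint's range is limited). The gripper opens to 85 mm and grips with 20 to 120 N. Pads are 22 mm wide; open, the fingers measure 114 mm over their backs; the gripper's body (76 mm by 85 mm) begins 54 mm behind the grasp point. The pads swing forward as they close: fully open they stand 13 mm farther back than shut.
Start: joints at [-68.812, 4.979, 10.078, 95.1, 0, 90], TCP at [0.199, -0.513, 0.231] pointing down, gripper open.
Joint ranges: [-179.16, 179.16], [-48.56, 103.87], [-65.8, 70.77], [-126.05, 130.52], [-82.76, 87.17], [-180, 180]. Speed limits (degrees/s): [127.2, 127.2, 147.25, 180, 180, 180].

## Interface

Orientations are given as [roll, pitch, yaw] about the fixed x, y, z axes, in that order (R = Rz(yaw) Ry(pitch) Rx(roll)).
In Python, from workcell import bot gives the robot as it stands.
- The arm moves only by the tool play_rows, never from a script. Its argument "steps" is a list that holds one entry, the list of rows, each a list of 4 numbers: the shift along the tool's x, y, z in m, then the turn about the tool's z in rad. In form: [[[tx, ty, tz, yaw], ...]]. A call has exactly 5 rows; each row shifts and turns the commanded pose from where the row before left it, along the tool's axes as they then stand; what a row does not reach is not made up. A row lasts 1/12 s, in which the tool goes at most 41.7 mm and 7.16 degrees, less where a joint would pass 70% of its speed; a pose out of reach is approached as far as the arm can. A call is refused whole if a number of a shift passes 0.0417 or a number of a turn 0.125, either way. A call with a gripper value outside its range is refused whole. "gripper" is the finger opening in m, from 0 to 0.0854, set as the call begins (left out, the last holds). The fingers move at their own pace and stop on an object; "squeeze" is the grip in N (left out, the last holds). Time passes only in rows, so rows that do not move let the fingers close, or fill a call up. It gives the time, the measured TCP pose, the force, the opening and the grip force at its end, in the units of the state.
- bot.get_obs(): the state, without advancing time (a new reading comes with each control period).
- bot.camera(name): name is "scene" or "top"; returns a dict with "img" (384x512x3 uint8, blue, green, red), "vfov" (degrees; the focal length in pixels is half the picture's height over the tangent of half this angle, whatever the lens; pixels are square), "cx", "cy" (the principal point, pixels), "D" ([k1, k2, p1, p2, k3] as OpenCV has them; the pictures are not rectified), "xyz" and "attitude" of the camera in the world. Camera axes: x right, y down, z forward; pixel columns grow to the right and rows downward; lengths in m; the calibration is good to about 2 mm. A picture is of the moment at which its call begins. There is no depth.
- bot.job_done(): hands the job in; it is judged then, once.
The state is a dict: "time": time; "q": joint angles; "qd": joint speeds; "joint_efforts": joint torques, N m; "ee_pos": TCP position; "tcp_rot": TCP orientation; "wrist_force": force on the tool from outside, world axes, zero at the start; "torque": the same for the moment, N m; "opening": finger opening in m; "grasp_force": force on a finger pad.
Only numpy, scipy, OpenCV 4.12 (cv2) and the standard library are available. Lean on these libraries where they do the work, as an engineer would, in place of code of your own. Each camera call takes 0.05 s, during which the arm holds its last target. There are 200 camera calls.

## Task

Start with a fingertip on the rim of the battery pack, at the end near its charging socket, and sweep along the rim, keeping light contact, until the fingertip finds the notch. Press the catch inside the notch all the way down so that the lid springs up and stays up, then move clear. Do not pry or push the lid, do not lean hard on the pack, and leave the loose things around it where they are.

Things in the scene. Friction and masses are not known exactly. Their poses are not given: they have to be found in the camera images.
- case: Grey plastic battery pack, 330 mm long (y), 130 wide (x), 79 high, fixed in a steel cradle. Origin on the bench under its centre; z up, +y to the end face with the round charging socket, -x to the long side facing the robot, where the aluminium rim runs between two end housings (top z = 79 mm, from |y| = 90 mm outwards). More than 60 N on it, even for an instant (a hard knock), is leaning too hard.
- rim_start (a point): Where the sweep starts: on the middle line of the aluminium rim's top face (z = 75 mm), 15 mm from the end housing at the charging-socket end. Axes as the pack's; the sweep goes along -y. The rim is a level bar 34 mm wide (pack x -64 to -30 mm), visible from y = -90 to +90 mm, with nothing in front of it.
- rim_far (a point): Middle line of the rim's top face at its other end, against the other housing (165 mm from rim_start). The rim has one notch, 44 mm long, cut 17 mm deep right across it, open in front; its middle lies 55 to 123 mm from rim_start, at a different place every time.
- catch (a joint): How far the catch is pressed down, m: 0 at first, 0.007 at its hard stop. It is an aluminium bar, 30 mm wide (x), that runs hidden under the rim and forms the notch's whole floor, top at z = 58 mm (17 mm below the rim's top). It slides against about 5 N of friction, plus 0.8 N per 10 mm/s, and stays where it is left; the lid rises with it, 20 rad per m.
- lid: Grey ribbed lid, 85 (x) by 178 mm (y), 9 thick, top at z = 77 mm when shut; its front edge is 10 mm behind the rim (a tray strip at z = 66 mm between). Origin on its hinge at the far long side; axes as the pack's when shut. Pressing the catch fully tips it up 0.14 rad: the front edge rises 12 mm.
- driver: Loose screwdriver lying on the bench, origin on its underside; to be left alone.
- jar: Loose glass jar with a steel cap, 60 mm across, 75 mm high, origin under its centre; to be left alone.
- cell: Loose steel battery cell standing upright, 21 mm across, 70 mm high, origin under its centre; to be left alone.
- bitblock: Loose red block with steel bits, 50 x 90 mm, 38 mm high, origin under its centre; to be left alone.

How it is judged (in metres and radians):
On the way, in this order (a step that is already met when the one before it is completed fails the run):
1. a fingertip touches the rim at its charging-socket end (within 35 mm of the end housing) (contact force between the fingers and case above 0.3 N and value of joint catch below 0.001 m and y of the grasp point in the frame of case between 0.058 and 0.105 m and x of the grasp point in the frame of case between -0.1 and -0.01 m and z of the grasp point in the frame of case above 0.07 m), for 0.05 s.
2. on its way along the rim the fingertip still touches it (20 to 41 mm past rim_start) (contact force between the fingers and case above 0.3 N and value of joint catch below 0.001 m and y of the grasp point in the frame of case between 0.034 and 0.055 m and x of the grasp point in the frame of case between -0.1 and -0.01 m and z of the grasp point in the frame of case above 0.07 m), for 0.02 s.
3. the catch in the notch is pressed down by a fingertip (contact force between the fingers and case above 0.3 N and value of joint catch above 0.0055 m), for 0.1 s.
At the end, for the whole second after the job is handed in: The catch is at least 5.5 mm down, the lid stands up by more than 0.10 rad and is at rest, and the loose things are within 15 mm of where they stood (value of joint catch above 0.0055 m and angle between lid's own z axis and vertical above 0.1 rad and angular speed of lid below 0.05 rad/s and distance of each of driver, jar, cell, bitblock from where it was at the start of the episode below 0.015 m); the robot touches nothing.
It fails at once if the fingers or arm push or pry the lid (over 2 N) (contact force between any of the fingers, the arm and lid above 2 N).
It fails at once if the pack is leaned on with more than 60 N (contact force between any of the fingers, the arm and case above 60 N).
It fails at once if a loose thing (screwdriver, jar, cell or bit block) is pushed or lifted more than 20 mm from its place (distance of any of driver, jar, cell, bitblock from where it was at the start of the episode above 0.02 m).
It also fails if it takes over 53 s, if anything falls off the work surface, if the arm or the gripper's body presses on something with over 40 N, if the wrist force passes 120 N, or if a joint passes its speed limit or range.

## Working session

There is one attempt and no reset: what is moved stays moved. The work goes in short steps, Python scripts to look and compute and a tool call to move; the robot and the scene stay as the last step left them, time stands still between calls to the robot, and variables do not carry over. Pictures are saved under pics/ and viewed, at most 10 in all, crops included, and the job is handed in when it is done.

Besides the shell and the picture viewer there is one more tool, called after ">>>" as name(argument=value, ...) on one line, values as JSON. play_rows: Moves the arm, as the interface text tells. Its arguments: {"type":"object","properties":{"steps":{"type":"array","items":{"type":"array","items":{"type":"array","items":{"type":"number"}}}},"gripper":{"type":"number"},"squeeze":{"type":"number"}},"required":["steps"]}

```bash
mkdir -p pics
cat > h.py <<'E'
import numpy as np, cv2
from workcell import bot
from scipy.spatial.transform import Rotation as R
def cam(n):
    c=bot.camera(n); f=c["img"].shape[0]/2/np.tan(np.radians(c["vfov"]/2))
    c["K"]=np.array([[f,0,c["cx"]],[0,f,c["cy"]],[0,0,1]]); 
    c["Rm"]=R.from_euler("xyz",c["attitude"],degrees=True).as_matrix(); c["D"]=np.array(c["D"],float); return c
def onplane(c,px,z):
    p=cv2.undistortPoints(np.array(px,float).reshape(-1,1,2),c["K"],c["D"]).reshape(-1,2)
    d=np.c_[p,np.ones(len(p))]@c["Rm"].T; o=np.array(c["xyz"])
    return o+d*((z-o[2])/d[:,2])[:,None]
def proj(c,P):
    Rt=c["Rm"].T; t=-Rt@np.array(c["xyz"])
    return cv2.projectPoints(np.array(P,float).reshape(-1,1,3),cv2.Rodrigues(Rt)[0],t,c["K"],c["D"])[0].reshape(-1,2)
E
python3 - <<'E'
from h import *
import cv2
for n in("scene","top"):
    c=cam(n); cv2.imwrite(f"pics/{n}0.png",cv2.resize(c["img"],(800,600)));print(n,c["xyz"],c["attitude"],c["vfov"])
o=bot.get_obs();print(o["ee_pos"],o["tcp_rot"],o["time"],bot.hold_point_z)
E
```

```text
scene [1.01797382 0.26377985 0.53037805] [-1.32541537e+02  1.10950731e-01  1.20138064e+02] 56.99518531704106
top [0.51454137 0.03111009 0.79593976] [-171.70732483   -1.39233413  -91.63506366] 56.1953024496129
[ 0.19872427 -0.51263166  0.23066023] [-1.79933175e+02 -1.10257883e-03  2.11857562e+01] 0.1 0.0187
```

View pics/top0.png

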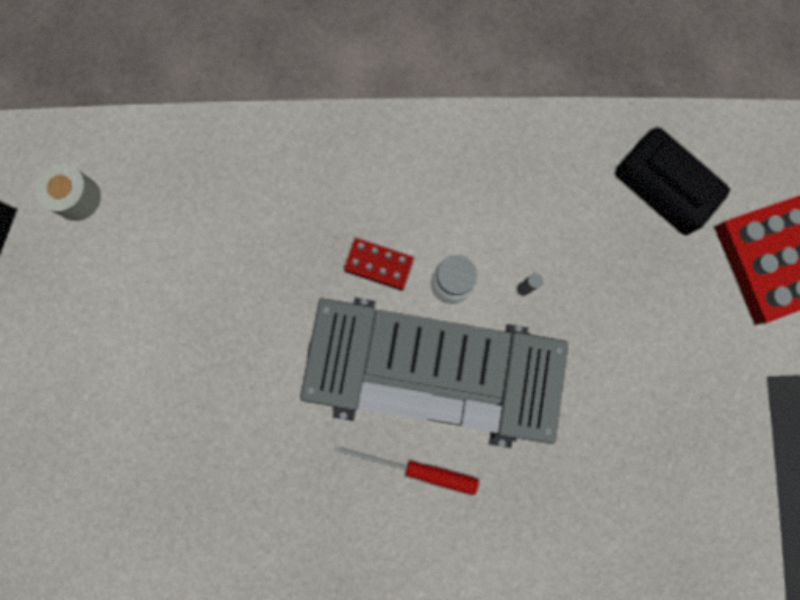

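View pics/scene0.png

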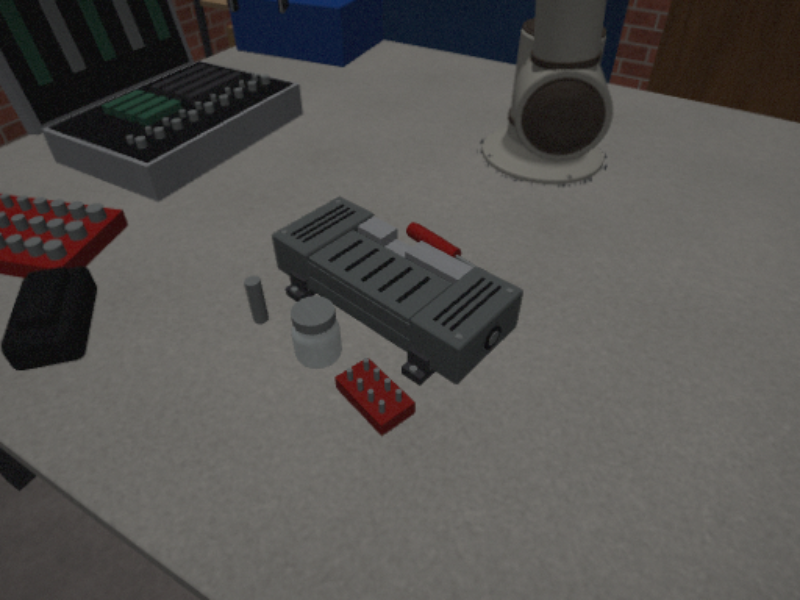

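Top view (800x600 pixels): the pack's corners are at about (320,299), (567,341), (555,442) and (302,400). The socket end is on the left, which is world +y. The rim runs from (362,397) to (500,418), and a notch edge shows near (465,412). The screwdriver is in front of the pack; the block, jar and cell are behind it.

Run:
```python
from h import *
c=cam("top"); 
s=.64
px=np.array([(320,299),(567,341),(555,442),(302,400)])*s
P=onplane(c,px,.079); print(P.round(4)); 
print([np.linalg.norm(P[i]-P[(i+1)%4]).round(4) for i in range(4)])
ctr=P.mean(0); v=(P[0]+P[3]-P[1]-P[2])[:2]; yaw=np.degrees(np.arctan2(v[1],v[0]))-90; print(ctr,yaw)
# rim/driver/things
print(onplane(c,np.array([(337,449),(408,468),(478,487)])*s,.01).round(3))
im=c["img"]; cr=im[180:325,180:380]; cv2.imwrite("pics/crop.png",cv2.resize(cr,(800,580),interpolation=cv2.INTER_CUBIC))
np.save("pose.npy",[*ctr,yaw])
```

```text
[[ 0.6278  0.1097  0.079 ]
 [ 0.5649 -0.208   0.079 ]
 [ 0.4376 -0.184   0.079 ]
 [ 0.4998  0.1337  0.079 ]]
[np.float64(0.3239), np.float64(0.1296), np.float64(0.3237), np.float64(0.1302)]
[ 0.53255462 -0.03716569  0.079     ] -11.140360219149741
[[ 0.431  0.096  0.01 ]
 [ 0.403  0.     0.01 ]
 [ 0.374 -0.095  0.01 ]]
```

View pics/crop.png

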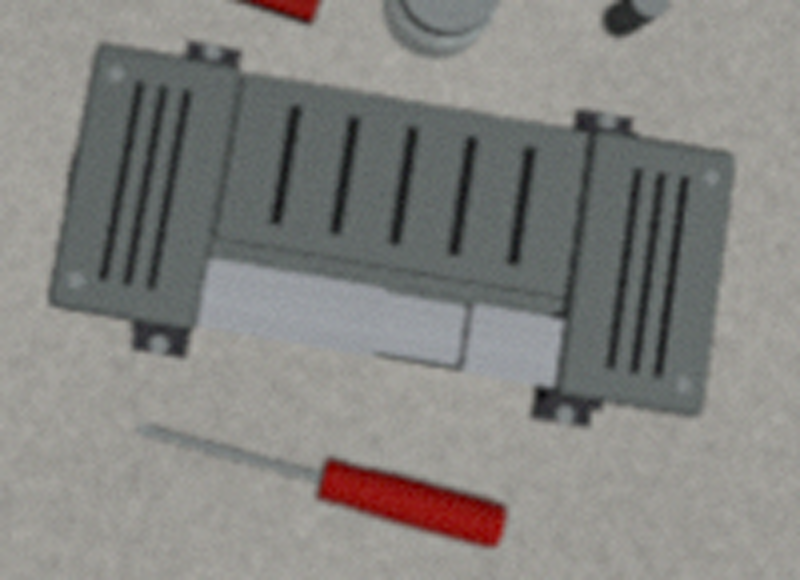

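The enlarged crop shows the rim's front edge from (197,327) to (562,385). The notch floor spans about x = 380 to 462, with its far wall at (470,300) to (461,368).

Run:
```python
from h import *
c=cam("top")
q=lambda a:180+np.array(a,float)/4
P=onplane(c,q([(100,42),(735,153),(700,416),(50,303)]),.079)
print([np.linalg.norm(P[i]-P[(i+1)%4]).round(4) for i in range(4)])
ctr=P.mean(0)[:2]; v=(P[0]+P[3]-P[1]-P[2])[:2]; yaw=np.degrees(np.arctan2(v[1],v[0]))-90; print(ctr,yaw)
a=np.radians(yaw);M=np.array([[np.cos(a),-np.sin(a)],[np.sin(a),np.cos(a)]])
loc=lambda p,z:((onplane(c,q(p),z)[:,:2]-ctr)@M*1000).round(1)
print("rim ends+notch",loc([(210,258),(197,327),(565,318),(560,386),(470,302),(461,368),(388,290),(378,354)],.075))
b=cam("scene")
print("scene",(( onplane(b,np.array([(340,198),(521,292),(460,380),(274,237)])*.64,.079)[:,:2]-ctr)@M*1000).round(1))
for y in(75,-90):print("world",ctr+M@[-.047,y/1000])
print("things",loc([(140,430),(325,480),(500,530)],.01))
np.save("pose.npy",[*ctr,yaw])
o=bot.get_obs();print(o["tcp_rot"])
```

```text
[np.float64(0.3256), np.float64(0.1321), np.float64(0.3252), np.float64(0.1318)]
[ 0.53256486 -0.03720279] -11.48839309426424
rim ends+notch [[-30.7  89.2]
 [-65.   89.5]
 [-29.8 -90. ]
 [-63.2 -92.5]
 [-30.  -41.9]
 [-62.7 -42.5]
 [-31.1  -0.6]
 [-62.8  -0.9]]
scene [[ -61.4 -153.4]
 [ -60.3  167.4]
 [  99.7  194.5]
 [  68.2 -149.9]]
world [0.50144421 0.04565555]
world [ 0.46858125 -0.11603868]
things [[-126.8  112. ]
 [-135.8   10.3]
 [-146.1  -86.2]]
[-1.79964647e+02 -1.71747751e-03  2.11867664e+01]
```

>>> play_rows(steps=[[[0,0,0,0.114],[0,0,0,0.114],[0,0,0,0.114],[0,0,0,0.114],[0,0,0,0.114]]], gripper=0, squeeze=40)

```text
time: 0.67
ee_pos: [0.1988, -0.5128, 0.2311]
tcp_rot: [-180.0, 0.0, -11.8]
wrist_force: [0.5, 0.2, 0.2]
opening: 0.0255
grasp_force: 0.0
```

>>> play_rows(steps=[[[0.009,-0.03,0,0],[0.009,-0.03,0,0],[0.009,-0.03,0,0],[0.009,-0.03,0,0],[0.009,-0.03,0,0]]])

```text
time: 1.08
ee_pos: [0.273, -0.3734, 0.2312]
tcp_rot: [-180.0, -0.0, -11.5]
wrist_force: [0.4, -0.4, 1.1]
opening: 0.0003
grasp_force: 0.0
```

>>> play_rows(steps=[[[0.009,-0.03,0,0],[0.009,-0.03,0,0],[0.009,-0.03,0,0],[0.009,-0.03,0,0],[0.009,-0.03,0,0]]])

```text
time: 1.5
ee_pos: [0.347, -0.2353, 0.2314]
tcp_rot: [180.0, -0.0, -11.5]
wrist_force: [-0.2, -1.1, -0.3]
opening: -0.0001
grasp_force: 0.0
```

>>> play_rows(steps=[[[0.009,-0.03,0,0],[0.009,-0.03,0,0],[0.009,-0.03,0,0],[0.009,-0.03,0,0],[0.009,-0.03,0,0]]])

```text
time: 1.92
ee_pos: [0.421, -0.0971, 0.2314]
tcp_rot: [180.0, -0.0, -11.5]
wrist_force: [0.4, -0.5, -0.5]
opening: -0.0
grasp_force: 0.0
```

>>> play_rows(steps=[[[0.009,-0.03,0.014,0],[0.009,-0.03,0.014,0],[0.009,-0.03,0.014,0],[0.009,-0.03,0.014,0],[0,0,0.01,0]]])

```text
time: 2.33
ee_pos: [0.4688, -0.0434, 0.1656]
tcp_rot: [-177.4, 0.1, -6.9]
wrist_force: [-0.6, 0.4, -0.2]
opening: -0.0002
grasp_force: 0.0
```

```bash
cat >> h.py <<'E'
def where(x=-.050,y=.075):
    p=np.load("pose.npy");a=np.radians(p[2]);M=np.array([[np.cos(a),-np.sin(a)],[np.sin(a),np.cos(a)]])
    o=bot.get_obs();e=np.array(o["ee_pos"]);l=M.T@(e[:2]-p[:2])
    g=p[:2]+M@[x,y]; t=R.from_euler("xyz",o["tcp_rot"],degrees=True)
    print("t",o["time"],"pack-frame TCP",l.round(4),"z",e[2].round(4),"rot",np.round(o["tcp_rot"],2),"need tool",t.inv().apply([*(g-e[:2]),0]).round(4),"F",np.round(o["wrist_force"],2),"open",o["opening"])
E
python3 -c "
from h import *
where()"
```

```text
t 2.3333 pack-frame TCP [-0.0612 -0.0188] z 0.1656 rot [-1.7736e+02  7.0000e-02 -6.8900e+00] need tool [ 0.0187 -0.0925  0.0042] F [-0.55  0.35 -0.2 ] open -0.00017330489210286212
```

>>> play_rows(steps=[[[0,0,0,0],[0,0,0,0],[0,0,0,0],[0,0,0,0],[0,0,0,0]]])

```text
time: 2.75
ee_pos: [0.468, -0.0453, 0.1681]
tcp_rot: [-177.4, -0.1, -7.1]
wrist_force: [0.4, 0.7, -0.2]
opening: -0.0001
grasp_force: 0.0
```

```bash
python3 -c "
from h import *
where();print(np.round(bot.get_obs()['q'],1),np.round(bot.get_obs()['qd'],1))"
```

```text
t 2.75 pack-frame TCP [-0.0617 -0.0208] z 0.1681 rot [-1.7743e+02 -6.0000e-02 -7.0900e+00] need tool [ 0.019  -0.0946  0.0043] F [ 0.42  0.7  -0.2 ] open -0.00013218673993216414
[ -7.1  -6.9  -8.6  88.2   2.6 180. ] [ 0.2  0.1 -0.3 -0.1  0.  -0. ]
```

>>> play_rows(steps=[[[0,0,0,-0.1],[0,0,0,-0.1],[0,0,0,-0.1],[0,0,0,-0.1],[0,0,0,-0.1]]])

```text
time: 3.17
ee_pos: [0.4679, -0.0452, 0.1677]
tcp_rot: [-177.8, -1.3, 21.8]
wrist_force: [0.6, 0.4, 0.1]
opening: 0.0001
grasp_force: 0.0
```

>>> play_rows(steps=[[[0,0,0,-0.1],[0,0,0,-0.1],[0,0,0,-0.1],[0,0,0,-0.1],[0,0,0,-0.1]]])

```text
time: 3.58
ee_pos: [0.4679, -0.0452, 0.1677]
tcp_rot: [-178.6, -2.2, 50.5]
wrist_force: [-0.0, 0.9, 0.4]
opening: 0.0002
grasp_force: 0.0
```

>>> play_rows(steps=[[[0,0,0,-0.1],[0,0,0,-0.1],[0,0,0,-0.1],[0,0,0,-0.1],[0,0,0,-0.1]]])

```text
time: 4.0
ee_pos: [0.4679, -0.0452, 0.1677]
tcp_rot: [-179.9, -2.6, 79.2]
wrist_force: [0.3, 0.0, -0.7]
opening: 0.0004
grasp_force: 0.0
```

```bash
python3 -c "
from h import *
where();print(np.round(bot.get_obs()['q'],1),np.round(bot.get_obs()['qd'],1))"
```

```text
t 4.0 pack-frame TCP [-0.0618 -0.0207] z 0.1677 rot [-179.86   -2.57   79.15] need tool [0.0954 0.0128 0.0043] F [ 0.28  0.01 -0.66] open 0.0004150852961359755
[-7.1 -6.8 -8.6 88.2  2.6 93.8] [ -0.1   0.1  -0.    0.1   0.  -68.3]
```

>>> play_rows(steps=[[[0.019,0.0025,0.0009,0],[0.019,0.0025,0.0009,0],[0.019,0.0025,0.0009,0],[0.019,0.0025,0.0009,0],[0.019,0.0025,0.0009,0]]])

```text
time: 4.42
ee_pos: [0.4988, 0.0466, 0.1675]
tcp_rot: [-179.9, -2.6, 78.9]
wrist_force: [0.4, -0.5, 0.2]
opening: 0.0002
grasp_force: 0.0
```

>>> play_rows(steps=[[[0,0,0.02,0],[0,0,0.02,0],[0,0,0.02,0],[0,0,0.015,0],[0,0,0,0]]])

```text
time: 4.83
ee_pos: [0.4974, 0.0492, 0.0893]
tcp_rot: [-179.6, -2.5, 78.9]
wrist_force: [-0.2, 0.8, -0.0]
opening: 0.0
grasp_force: 0.0
```

Run:
```python
from h import *
where()
c=cam("scene");cv2.imwrite("pics/s1.png",cv2.resize(c["img"][90:270,150:390],(800,600),interpolation=cv2.INTER_CUBIC))
```

```text
t 4.8333 pack-frame TCP [-0.0517  0.0776] z 0.0893 rot [-179.58   -2.51   78.87] need tool [-0.0026  0.0017 -0.0001] F [-0.23  0.78 -0.05] open 4.030997786939552e-05
```

View pics/s1.png

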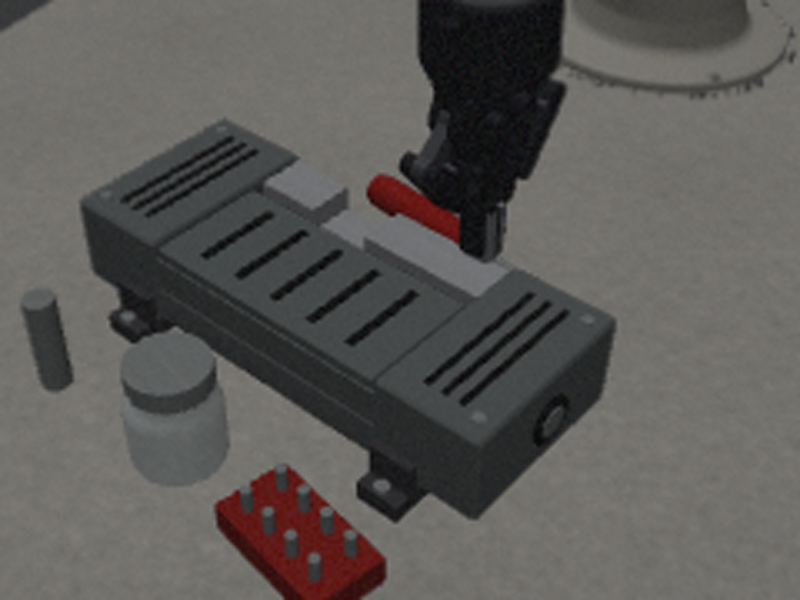

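The shut fingertips hover over the socket end of the rim at about (485,250), with the notch visible at about (345,225). I'll back off slightly from the housing and then lower gently.

>>> play_rows(steps=[[[-0.003,0.001,0.003,0],[-0.003,0.001,0.003,0],[0,0,0.002,0],[0,0,0.002,0],[0,0,0,0]]])

```text
time: 5.3
ee_pos: [0.4998, 0.0434, 0.0817]
tcp_rot: [-179.8, -2.6, 78.9]
wrist_force: [-0.0, -0.4, -0.4]
opening: -0.0003
grasp_force: 0.0
```

>>> play_rows(steps=[[[0,0,0.001,0],[0,0,0.001,0],[0,0,0.001,0],[0,0,0.0005,0],[0,0,0,0]]])

```text
time: 5.72
ee_pos: [0.4996, 0.0438, 0.078]
tcp_rot: [-179.8, -2.6, 78.9]
wrist_force: [1.1, 0.3, -0.7]
opening: -0.0003
grasp_force: 0.0
```

```bash
python3 -c "
from h import *
where()"
```

```text
t 5.7167 pack-frame TCP [-0.0484  0.0728] z 0.078 rot [-179.78   -2.57   78.91] need tool [ 0.0022 -0.0016  0.0001] F [ 1.09  0.33 -0.72] open -0.00029032575152116244
```

>>> play_rows(steps=[[[0,0,0.0005,0],[0,0,0.0005,0],[0,0,0.0005,0],[0,0,0.0005,0],[0,0,0,0]]])

```text
time: 6.13
ee_pos: [0.4997, 0.0439, 0.0761]
tcp_rot: [-179.8, -2.6, 78.9]
wrist_force: [-0.1, 0.1, -0.2]
opening: -0.0001
grasp_force: 0.0
```

>>> play_rows(steps=[[[0,0,0.0005,0],[0,0,0.0005,0],[0,0,0,0],[0,0,0,0],[0,0,0,0]]])

```text
time: 6.55
ee_pos: [0.4998, 0.0439, 0.0753]
tcp_rot: [-179.8, -2.6, 78.9]
wrist_force: [-0.4, 0.2, 2.6]
opening: -0.0001
grasp_force: 1.2
```

>>> play_rows(steps=[[[0,0,0.0003,0],[0,0,0,0],[0,0,0,0],[0,0,0,0],[0,0,0,0]]])

```text
time: 6.97
ee_pos: [0.4998, 0.0439, 0.0753]
tcp_rot: [-179.8, -2.6, 78.9]
wrist_force: [-1.9, -0.6, 5.6]
opening: -0.0003
grasp_force: 2.6
```

>>> play_rows(steps=[[[-0.002,0,-9e-05,0],[-0.002,0,-9e-05,0],[-0.002,0,-9e-05,0],[-0.002,0,-9e-05,0],[-0.002,0,-9e-05,0]]])

```text
time: 7.38
ee_pos: [0.4982, 0.0342, 0.0752]
tcp_rot: [-179.8, -2.6, 78.9]
wrist_force: [1.0, 3.8, 5.0]
opening: 0.0001
grasp_force: 2.7
```

>>> play_rows(steps=[[[-0.002,0,-9e-05,0],[-0.002,0,-9e-05,0],[-0.002,0,-9e-05,0],[-0.002,0,-9e-05,0],[-0.002,0,-9e-05,0]]])

```text
time: 7.8
ee_pos: [0.4962, 0.0244, 0.0753]
tcp_rot: [-179.8, -2.6, 78.9]
wrist_force: [1.3, 4.5, 5.2]
opening: 0.0001
grasp_force: 2.7
```

```bash
python3 -c "
from h import *
where()"
```

```text
t 7.8 pack-frame TCP [-0.0479  0.0531] z 0.0753 rot [-179.84   -2.63   78.91] need tool [ 0.0219 -0.002   0.001 ] F [1.26 4.5  5.15] open 9.55598875315849e-05
```

>>> play_rows(steps=[[[-0.002,0,-9e-05,0],[-0.002,0,-9e-05,0],[-0.002,0,-9e-05,0],[-0.002,0,-9e-05,0],[-0.002,0,-9e-05,0]]])

```text
time: 8.22
ee_pos: [0.4943, 0.0146, 0.0753]
tcp_rot: [-179.8, -2.6, 78.9]
wrist_force: [1.5, 3.7, 6.0]
opening: 0.0002
grasp_force: 2.7
```

>>> play_rows(steps=[[[-0.002,0,-9e-05,0],[-0.002,0,-9e-05,0],[-0.002,0,-9e-05,0],[-0.002,0,-9e-05,0],[-0.002,0,-9e-05,0]]])

```text
time: 8.63
ee_pos: [0.4924, 0.0047, 0.0753]
tcp_rot: [-179.8, -2.6, 78.9]
wrist_force: [1.1, 3.9, 5.4]
opening: -0.0002
grasp_force: 2.7
```

>>> play_rows(steps=[[[-0.002,0,-9e-05,0],[-0.002,0,-9e-05,0],[-0.002,0,-9e-05,0],[-0.002,0,-9e-05,0],[-0.002,0,-9e-05,0]]])

```text
time: 9.05
ee_pos: [0.4904, -0.0051, 0.0753]
tcp_rot: [-179.8, -2.6, 78.9]
wrist_force: [1.1, 4.1, 5.1]
opening: -0.0005
grasp_force: 2.8
```

>>> play_rows(steps=[[[-0.002,0,-9e-05,0],[-0.002,0,-9e-05,0],[-0.002,0,-9e-05,0],[-0.001,0,-5e-05,0],[-0.001,0,-5e-05,0]]])

```text
time: 9.47
ee_pos: [0.4889, -0.0129, 0.0752]
tcp_rot: [-179.8, -2.6, 78.9]
wrist_force: [0.7, 3.9, 6.2]
opening: 0.0002
grasp_force: 2.8
```

```bash
python3 -c "
from h import *
where(-.049,-.0215)"
```

```text
t 9.4667 pack-frame TCP [-0.0477  0.0151] z 0.0752 rot [-179.84   -2.63   78.91] need tool [-0.0365 -0.0016 -0.0017] F [0.72 3.92 6.17] open 0.00017870562914490523
```

Still on the rim at a steady 5–6 N. I'll continue in small calls to find the edge.

>>> play_rows(steps=[[[-0.002,0,-9e-05,0],[-0.002,0,-9e-05,0],[-0.002,0,-9e-05,0],[-0.002,0,-9e-05,0],[-0.002,0,-9e-05,0]]])

```text
time: 9.88
ee_pos: [0.4867, -0.023, 0.075]
tcp_rot: [-179.8, -2.6, 78.9]
wrist_force: [0.8, 3.5, 4.0]
opening: 0.0001
grasp_force: 2.2
```

>>> play_rows(steps=[[[-0.002,0,-9e-05,0],[-0.002,0,-9e-05,0],[-0.002,0,-9e-05,0],[-0.002,0,-9e-05,0],[0,0,0,0]]])

```text
time: 10.3
ee_pos: [0.4848, -0.0313, 0.0747]
tcp_rot: [-179.8, -2.5, 78.9]
wrist_force: [-0.4, 0.8, 3.1]
opening: 0.0
grasp_force: 1.6
```

>>> play_rows(steps=[[[-0.002,0,-9e-05,0],[-0.002,0,-9e-05,0],[-0.002,0,-9e-05,0],[-0.002,0,-9e-05,0],[0,0,0,0]]])

```text
time: 10.72
ee_pos: [0.4833, -0.0391, 0.0746]
tcp_rot: [-179.8, -2.5, 78.9]
wrist_force: [0.1, -0.1, 0.4]
opening: -0.0002
grasp_force: 0.0
```

```bash
python3 -c "
from h import *
where(-.049,-.0215)"
```

```text
t 10.7167 pack-frame TCP [-0.0479 -0.0116] z 0.0746 rot [-179.76   -2.55   78.87] need tool [-0.0098 -0.0011 -0.0004] F [ 0.13 -0.08  0.43] open -0.00023330307585408817
```

The notch is found: force faded from y ≈ +5 mm and was gone by −11 mm, so its edge is near 0, as the picture showed. Next I'll centre over it and lower in.

>>> play_rows(steps=[[[-0.003,-0.0005,-0.0001,0],[-0.003,-0.0005,-0.0001,0],[-0.003,0,-0.0001,0],[-0.002,0,-0.0001,0],[0,0,0,0]]])

```text
time: 11.13
ee_pos: [0.4804, -0.0496, 0.0748]
tcp_rot: [-179.8, -2.6, 78.9]
wrist_force: [0.7, 1.1, 0.1]
opening: 0.0003
grasp_force: 0.0
```

>>> play_rows(steps=[[[0,0,0.002,0],[0,0,0.003,0],[0,0,0.003,0],[0,0,0.002,0],[0,0,0,0]]])

```text
time: 11.55
ee_pos: [0.4802, -0.0486, 0.0641]
tcp_rot: [-179.7, -2.6, 78.9]
wrist_force: [-0.5, 0.7, 0.2]
opening: 0.0003
grasp_force: 0.0
```

```bash
python3 -c "
from h import *
where(-.049,-.0215)"
```

```text
t 11.55 pack-frame TCP [-0.0491 -0.0216] z 0.0641 rot [-179.74   -2.57   78.91] need tool [0.0001 0.0001 0.    ] F [-0.52  0.71  0.17] open 0.0002772047901056021
```

>>> play_rows(steps=[[[0,0,0.001,0],[0,0,0.001,0],[0,0,0.001,0],[0,0,0.001,0],[0,0,0.001,0]]])

```text
time: 11.97
ee_pos: [0.4806, -0.0486, 0.0598]
tcp_rot: [-179.8, -2.6, 78.9]
wrist_force: [-0.7, 0.5, -0.2]
opening: -0.0002
grasp_force: 0.0
```

>>> play_rows(steps=[[[0,0,0.001,0],[0,0,0.001,0],[0,0,0.001,0],[0,0,0.001,0],[0,0,0,0]]])

```text
time: 12.38
ee_pos: [0.4806, -0.0485, 0.0562]
tcp_rot: [-179.8, -2.6, 78.9]
wrist_force: [-0.9, -1.0, 3.8]
opening: 0.0001
grasp_force: 1.8
```

>>> play_rows(steps=[[[0,0,0.001,0],[0,0,0.001,0],[0,0,0.001,0],[0,0,0,0],[0,0,0,0]]])

```text
time: 12.8
ee_pos: [0.4806, -0.0484, 0.0531]
tcp_rot: [-179.8, -2.6, 78.9]
wrist_force: [-1.5, -1.1, 5.0]
opening: -0.0001
grasp_force: 2.3
```

>>> play_rows(steps=[[[0,0,0.0007,0],[0,0,0.0007,0],[0,0,0.0006,0],[0,0,0,0],[0,0,0,0]]])

```text
time: 13.22
ee_pos: [0.4807, -0.0484, 0.0512]
tcp_rot: [-179.8, -2.5, 78.9]
wrist_force: [-2.4, -2.4, 6.0]
opening: -0.0002
grasp_force: 3.1
```

>>> play_rows(steps=[[[0,0,0.0005,0],[0,0,0.0005,0],[0,0,0,0],[0,0,0,0],[0,0,0,0]]])

```text
time: 13.63
ee_pos: [0.4807, -0.0485, 0.0511]
tcp_rot: [-179.9, -2.5, 78.9]
wrist_force: [-5.6, -1.8, 13.1]
opening: 0.0
grasp_force: 6.8
```

The catch is on its hard stop: tip z stalled at 51 mm while the force rose to 13 N. Now I'll retract.

>>> play_rows(steps=[[[0,0,-0.002,0],[0,0,-0.005,0],[0,0,-0.01,0],[0,0,-0.01,0],[0,0,-0.015,0]]])

```text
time: 14.05
ee_pos: [0.48, -0.0499, 0.0922]
tcp_rot: [-179.7, -2.6, 78.9]
wrist_force: [-0.4, 0.3, -0.4]
opening: 0.0003
grasp_force: 0.0
```

>>> play_rows(steps=[[[0,-0.005,-0.025,0],[0,-0.01,-0.025,0],[0,-0.01,-0.02,0],[0,-0.01,-0.015,0],[0,0,0,0]]])

```text
time: 14.47
ee_pos: [0.4458, -0.0471, 0.1812]
tcp_rot: [179.9, -2.6, 78.9]
wrist_force: [-0.1, 1.0, 0.2]
opening: -0.0003
grasp_force: 0.0
```

>>> play_rows(steps=[[[0,0,0,0],[0,0,0,0],[0,0,0,0],[0,0,0,0],[0,0,0,0]]])

```text
time: 14.88
ee_pos: [0.4455, -0.047, 0.1759]
tcp_rot: [-179.7, -2.6, 78.9]
wrist_force: [0.8, 0.1, 0.0]
opening: -0.0002
grasp_force: 0.0
```

Run:
```python
from h import *
where()
c=cam("scene");cv2.imwrite("pics/s2.png",cv2.resize(c["img"][90:270,150:390],(800,600),interpolation=cv2.INTER_CUBIC))
```

```text
t 14.8833 pack-frame TCP [-0.0834 -0.027 ] z 0.1759 rot [-179.71   -2.57   78.9 ] need tool [0.1016 0.0341 0.0044] F [0.8  0.07 0.03] open -0.00018166781943918593
```

View pics/s2.png

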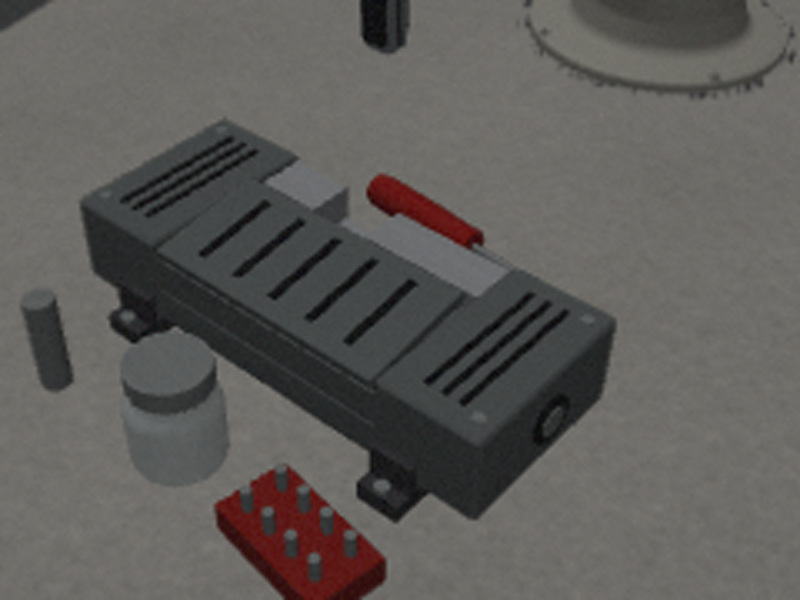

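The lid is up: its front edge now hides part of the rim and notch from (270,190) to (465,290). The loose things stand where they were, and the fingers are clear at (385,30).

```bash
python3 -c "
from workcell import bot
print(bot.job_done())"
```

```text
the job is handed in; nothing more can be done
None
```

The fingertip swept the rim from the charging-socket end, found the notch and pressed the catch to its hard stop; the last picture shows the lid up, the loose things unmoved and the arm clear, and the job is handed in (no verdict was returned).

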